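# Shut the slide case and press its label holder home behind the lip

## Robot

A 6-joint arm with a two-finger parallel gripper is mounted at the origin on a cart in front of the work surface, level with it; the furniture and walls round the work are solid. World frame = base frame: x ahead of the robot, y to its left, z up, the work surface at z = 0. Lengths are in m, angles in rad, forces in N, time in s.
With the tool pointing down it reaches from about 0.35 to 0.725 m from the base axis. Payload 6 kg.
Tool frame: the origin (TCP) lies at the very end of the fingers, on their centre line; the grasp point (between the pads) lies 19 mm behind it; z points along the fingers, y is the line along which they close (so a half turn about z gives the same grasp; the last joint's range is limited). The gripper opens to 85 mm and grips with 20 to 120 N. Pads are 22 mm wide; open, the fingers measure 114 mm over their backs; the gripper's body (76 mm by 85 mm) begins 54 mm behind the grasp point. The pads swing forward as they close: fully open they stand 13 mm farther back than shut.
Start: joints at [-0.781, 0.04, 0.085, 0, -1.615, -0.334], TCP at [0.264, -0.539, 0.231] pointing down, gripper open.
Joint ranges: [-2.56, 2.56], [-1.29, 2.01], [-1.08, 1.49], [-3.29, 1.98], [-2.81, -0.18], [-2.99, 2.99]. Speed limits (rad/s): [2.57, 2.57, 3.01, 3.14, 3.14, 3.14].

## Interface

Orientations are given as a unit quaternion [w, x, y, z].
In Python, from workcell import * gives the robot as it stands.
- The arm moves only by the tool step_hand, called in YAML: its name, and indented under it one key for each argument. Schema: {"type":"object","properties":{"steps":{"type":"array","items":{"type":"array","prefixItems":[{"type":"array","items":{"type":"number"},"minItems":3,"maxItems":3},{"type":"array","items":{"type":"number"},"minItems":3,"maxItems":3}],"minItems":2,"maxItems":2},"minItems":1,"maxItems":12},"aperture":{"type":"number"},"squeeze":{"type":"number"},"only":{"type":"string"},"quiet":{"type":"boolean"},"lines":{"type":"string"}},"required":["steps"],"additionalProperties":false}. steps is a list of rows, 1 to 12 of them, each written [[dx, dy, dz], [rx, ry, rz]]: dx, dy, dz in a scale on which 1.0 is 600 mm, then a rotation vector rx, ry, rz in parts of the range, where 1.0 means pi/2 rad; each row shifts and turns the commanded pose from where the row before left it, along the tool's axes as they then stand; what a row does not reach is not made up. A row lasts 1/10 s, in which the tool goes at most 0.05 m and 0.15 rad, less where a joint would pass 70% of its speed; a pose out of reach is approached as far as the arm can. aperture is the opening from 0.0 (shut) to 1.0 (fully open), set as the call begins (left out keeps the last). The fingers move at their own pace and stop on an object; squeeze is the grip in N (left out, the last holds). Time passes only in rows, so rows that do not move let the fingers close. The tool returns the time, the measured TCP pose, the force, the opening and the grip force at its end. only (a regular expression) keeps the lines of the reply that match it, lines (a string "A,B") keeps lines A to B, and quiet returns only ok. A shift or turn number past 1, either way, is cut back to 1. Input that does not fit is refused with a message, and nothing moves.
- state(): the state, without advancing time (a new reading comes with each control period).
- get_image(name): name is "side" or "top" or "wrist"; returns a dict with "img" (480x640x3 uint8, red, green, blue), "depth" (480x640 float32, m along the optical axis (not along the pixel's ray), 0 where there is no reading), "vfov" (degrees; the focal length in pixels is half the picture's height over the tangent of half this angle, whatever the lens; pixels are square), "cx", "cy" (the principal point, pixels), "distortion" ([k1, k2, p1, p2, k3] as OpenCV has them; the pictures are not rectified), "pose" (4x4, takes a point from camera to world coordinates); the wrist camera has in their place "hand_eye" (4x4, takes a point from camera to tool coordinates, whose origin is the TCP and whose axes are the flange's). Camera axes: x right, y down, z forward; pixel columns grow to the right and rows downward; lengths in m; the calibration is good to about 2 mm. A picture is of the moment at which its call begins: read the wrist's pose just before it.
- close_job(): hands the job in; it is judged then, once.
Trained networks look in a picture, given as the dict that the camera call returned (one of the last four; its "shot" number tells which), for a name from the list of things; names that differ only in an ending like _2 or _b are one class to them, and where a whole thing is asked for, a point or a joint stands for the part that bears it (a point fixed in the world has none). Each returns a list of dicts, best first, with "score" (0 to 1); they miss things now and then, are a little off and sometimes report something else, mostly with a low value. They report only what shows in the picture. A call takes as long as a camera call. They do not tell look-alikes from the thing itself.
- outline_of(picture, label): "pixels" (480x640 bool, what is visible of it) and "box" ([centre column, centre row, width, height] in pixels, round what is visible of it).
The state is a dict: "t": time; "joint_pos": joint angles; "qd": joint speeds; "joint_torque": joint torques, N m; "ee_pos": TCP position; "orientation": TCP orientation; "contact_force": force on the tool from outside, world axes, zero at the start; "ft_torque": the same for the moment, N m; "grip_width": opening from 0.0 (shut) to 1.0 (fully open); "grip_force": force on a finger pad.
Only numpy, scipy, OpenCV 4.12 (cv2) and the standard library are available. Lean on these libraries where they do the work, as an engineer would, in place of code of your own. Each camera call takes 0.05 s, during which the arm holds its last target. There are 200 camera calls.

## Task

Lower the open cover of the slide case gently until it lies fully shut on the case. Then take the white label holder out of its wooden stand and push it straight down behind the steel lip on the front of the case, with its overhang reaching back over the shut cover, until its shoulders are fully home against the spring of the clip. Finish while still holding it pressed home - do not let go - and leave the bottles, the beaker and the magnet where they are.

Things in the scene. Friction and masses are not known exactly. Their poses are not given: they have to be found in the camera images.
- case: grey slide case fixed to the worktop, 130 mm deep (x), 200 mm wide (y), walls 50 mm high; origin at the centre of its underside, x from front to back (away from the robot at yaw 0), z up. Front wall face at x=-65 mm. White cover, 8 mm thick, hinged along y at the back, hinge line at x=+63 z=54 mm. Label pocket outside the front wall, centred at y=-40 mm.
- cover (a joint): hinge of the white cover (rad): 0 = fully shut on its stop; grows as the cover rises, limit 1.75, leaning back. Starts between half open and upright. The hinge is stiff (about 0.16 N m friction, cover 0.15 kg): the cover stays where it is left and must be brought all the way down.
- cover_grip (a point): centre of the round cross-bar (14 mm diameter, 22 mm long along the case's y) ending the cover's finger tab, 160 mm from the hinge line, at case y=+55 mm; the tab's neck is 12 mm wide. Shut, it is at case x=-97 z=54 mm, free beneath; with the cover upright it is the highest point. Pinched on its two end faces (along y) it turns between the pads as the cover swings.
- pocket_home (a point): in the label pocket, at case (-70.5, -40, 20) mm, axes as the case's: where the holder's origin is when fully home, shoulders on the post tops. The pocket is 11 mm (x) by 54 mm (y) inside, between the front wall, a steel lip with a window (top edge flared outward, to z=58 mm) and two end posts, tops at case z=60 mm, reaching out to x=-79 mm.
- clip (a joint): travel of the spring clip in the bottom of the pocket (m): 0 = up (its top 12 mm above pocket_home), about 0.012 when the holder is fully home. It pushes back up with about 3 N at first touch and 8 N when home, and lifts the holder again if it is let go.
- holder: loose white label holder, about 60 g, upright in the stand; origin at the centre of its underside, x front to back. Blade 8 (x) by 50 (y) mm, z=0 to 40, rounded bottom edge, paper label on its front. Flange z=40 to 46, 68 wide (y), x=-7 to +18: its ends are the shoulders, its +x overhang goes over the shut cover. Grip tab on top 10 (x) by 28 (y) mm, z=46 to 79.
- overhang (a point): middle of the lower edge of the overhang of the holder flange, at holder (18, 0, 40) mm; it must end up over the shut cover, on the +x side of the pocket.
- stand: fixed wooden stand, 60 x 100 x 45 mm, origin at the centre of its underside; the blade of the holder stands in its central slot (11.5 x 53.5 mm) and the flange rests on its top, the holder origin 5 mm above the worktop, same axes as the holder.
- amber_bottle: brown bottle with black cap, 52 mm diameter, 115 mm high, origin at its foot; leave alone
- stain_bottle: small dark violet bottle with white cap, 38 mm diameter, 85 mm high, origin at its foot; leave alone
- beaker: clear empty beaker, 68 mm diameter, 83 mm high, origin at its foot; leave alone
- magnet_puck: flat round red magnet, 36 mm diameter, 12 mm high, lying near the front edge of the worktop, origin at its foot; leave alone
Not all that is in view belongs to the job. There is more than one size of the holder; the one meant has the size given above.

How it is judged:
On the way, in this order (a step that is already met when the one before it is completed fails the run):
1. the cover lies shut on its stop while the holder is still in its stand (value of joint cover below 0.03 rad and horizontal distance between holder and stand below 0.02 m), for 0.2 s.
2. the holder's blade has entered behind the lip, touching the clip (horizontal distance between holder and pocket_home below 0.005 m and z of holder in the frame of pocket_home below 0.0125 m), for 0.05 s.
At the end, for the whole second after the job is handed in: Holder fully home in the pocket (2.5 mm in depth, 4 mm sideways, upright within 0.07 rad, square within 0.1 rad), overhang to the back, clip pressed at least 9 mm down and pushing back over 4 N, fingers still on the holder with over 2 N, all at rest, cover shut within 0.03 rad (z of holder in the frame of pocket_home below 0.0025 m and horizontal distance between holder and pocket_home below 0.004 m and angle between holder's own z axis and vertical below 0.07 rad and angle between the y axis of holder and the y axis of case, either way round below 0.1 rad and x of overhang in the frame of pocket_home above 0.012 m and value of joint cover below 0.03 rad and value of joint clip above 0.009 m and contact force between holder and clip above 4 N and contact force between the fingers and holder above 2 N and linear speed of holder below 0.02 m/s); the arm keeps its last pose, push and grip.
It fails at once if the cover is slammed: it reaches the last 0.3 rad before its stop faster than 1.5 rad/s (value of joint cover below 0.3 rad and velocity of joint cover below -1.5 rad/s).
It fails at once if the amber bottle is shifted by more than 30 mm or tipped over (distance of amber_bottle from where it was at the start of the episode above 0.03 m or angle between amber_bottle's own z axis and vertical above 0.5 rad).
It fails at once if the stain bottle is shifted by more than 30 mm or tipped over (distance of stain_bottle from where it was at the start of the episode above 0.03 m or angle between stain_bottle's own z axis and vertical above 0.5 rad).
It fails at once if the beaker is shifted by more than 30 mm or tipped over (distance of beaker from where it was at the start of the episode above 0.03 m or angle between beaker's own z axis and vertical above 0.5 rad).
It fails at once if the magnet puck is shifted by more than 30 mm or tipped over (distance of magnet_puck from where it was at the start of the episode above 0.03 m or angle between magnet_puck's own z axis and vertical above 0.5 rad).
It also fails if it takes over 58 s, if anything falls off the work surface, if the arm or the gripper's body presses on something with over 40 N, if the wrist force passes 120 N, or if a joint passes its speed limit or range.

## Working session

There is one attempt and no reset: what is moved stays moved. The work goes in short steps, Python scripts to look and compute and a tool call to move; the robot and the scene stay as the last step left them, time stands still between calls to the robot, and variables do not carry over. Pictures are saved under pics/ and viewed, at most 10 in all, crops included, and the job is handed in when it is done.

```bash
ls; mkdir -p pics
```

Create h.py:
```python
from workcell import *
import numpy as np, cv2
from scipy.spatial.transform import Rotation as R
def K(d):
    f=240/np.tan(np.radians(d["vfov"])/2); return np.array([[f,0,d["cx"]],[0,f,d["cy"]],[0,0,1]])
def quat(q): return R.from_quat([q[1],q[2],q[3],q[0]])
def tcpT(s=None):
    s=s or state(); T=np.eye(4); T[:3,:3]=quat(s["orientation"]).as_matrix(); T[:3,3]=s["ee_pos"]; return T
def cloud(d,T=None):
    """480x640x3 world points, nan where no depth"""
    T=d["pose"] if T is None else T@np.array(d["hand_eye"])
    T=np.array(T); v,u=np.mgrid[0:480,0:640]
    p=cv2.undistortPoints(np.stack([u,v],-1).reshape(-1,1,2).astype(np.float64),K(d),np.array(d["distortion"],float)).reshape(480,640,2)
    z=np.where(d["depth"]>0,d["depth"],np.nan)
    c=np.dstack([p[...,0]*z,p[...,1]*z,z]); return c@T[:3,:3].T+T[:3,3]
def save(d,n,crop=None,scale=1):
    im=d["img"][...,::-1]
    if crop: im=im[crop[1]:crop[3],crop[0]:crop[2]]
    cv2.imwrite("pics/"+n,cv2.resize(im,None,fx=scale,fy=scale,interpolation=cv2.INTER_CUBIC))
```

Run:
```python
from h import *
s=state(); print(s)
names=["case","cover","holder","stand","amber_bottle","stain_bottle","beaker","magnet_puck","cover_grip"]
for c in ["top","side"]:
    d=get_image(c); save(d,c+".png"); P=cloud(d); np.savez(c+".npz",P=P,img=d["img"],pose=d["pose"],K=K(d),dist=d["distortion"])
    print(c,np.round(d["pose"],3).tolist())
    for n in names:
        for o in outline_of(d,n):
            q=P[o["pixels"]]; 
            print(n,round(o["score"],2),np.round(o["box"]),np.round(np.nanmedian(q,0),3),"z95",np.round(np.nanpercentile(q[:,2],97),3))
```

```text
pics
{'t': 0.0, 'joint_pos': array([-7.81283838e-01,  4.08096196e-02,  8.37982338e-02, -4.59148203e-04,
       -1.61547262e+00, -3.33726917e-01]), 'qd': array([ 0.00207786, -0.00179545,  0.00026759,  0.00209234,  0.00091314,
       -0.00028252]), 'joint_torque': array([ 4.36260052e-04, -3.68202817e+01,  3.47421455e+01,  6.93250313e+00,
       -5.30967372e-03, -4.19256276e-05]), 'ee_pos': array([ 0.26404742, -0.53841613,  0.23027406]), 'orientation': array([-2.55269382e-04, -2.25935009e-01,  9.74141985e-01,  8.36363631e-04]), 'contact_force': array([ 0.39364676, -1.27333519, -0.39316181]), 'ft_torque': array([-0.00771911, -0.01457697, -0.01136502]), 'grip_force': 0.0, 'grip_width': 1.0037443352544135}
top [[-0.015, -0.98, 0.2, 0.312], [-1.0, 0.016, 0.0, 0.002], [-0.003, -0.2, -0.98, 1.248], [0.0, 0.0, 0.0, 1.0]]
case 0.57 [258. 242. 102.  74.] [0.572 0.158 0.014] z95 0.179
cover 0.7 [252. 216. 103.  22.] [0.608 0.169 0.151] z95 0.217
holder 0.89 [441. 255.  26.  22.] [ 0.533 -0.267  0.012] z95 0.023
holder 0.61 [397. 291.  25.  16.] [ 0.447 -0.152  0.012] z95 0.023
holder 0.52 [396. 2
[... 897 characters left out ...]
 0.016] z95 0.028
holder 0.64 [389. 228.  34.  14.] [ 0.545 -0.147  0.052] z95 0.085
holder 0.56 [337. 304.  12.  13.] [ 0.376 -0.017  0.011] z95 0.017
holder 0.54 [394. 274.  21.  19.] [ 0.452 -0.153  0.013] z95 0.025
holder 0.26 [389. 236.  45.  30.] [ 0.525 -0.147  0.043] z95 0.049
stand 0.9 [389. 235.  46.  25.] [ 0.525 -0.146  0.043] z95 0.049
amber_bottle 0.63 [200. 185.  23.  40.] [0.679 0.323 0.077] z95 0.116
amber_bottle 0.36 [190. 211.  18.  29.] [0.617 0.34  0.059] z95 0.087
stain_bottle 0.57 [190. 213.  18.  29.] [0.617 0.339 0.054] z95 0.087
magnet_puck 0.65 [337. 303.  17.  13.] [ 0.377 -0.017  0.011] z95 0.017
cover_grip 0.59 [258. 193.  89.  36.] [0.611 0.166 0.13 ] z95 0.199
```

Run:
```python
import cv2
a=cv2.imread("pics/top.png")[150:350,150:530]; cv2.imwrite("pics/topc.png",cv2.resize(a,None,fx=2.1,fy=2.1,interpolation=cv2.INTER_CUBIC))
a=cv2.imread("pics/side.png")[150:330,150:480]; cv2.imwrite("pics/sidec.png",cv2.resize(a,None,fx=2.4,fy=2.4,interpolation=cv2.INTER_CUBIC))
```

```text
(no output)
```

View pics/topc.png

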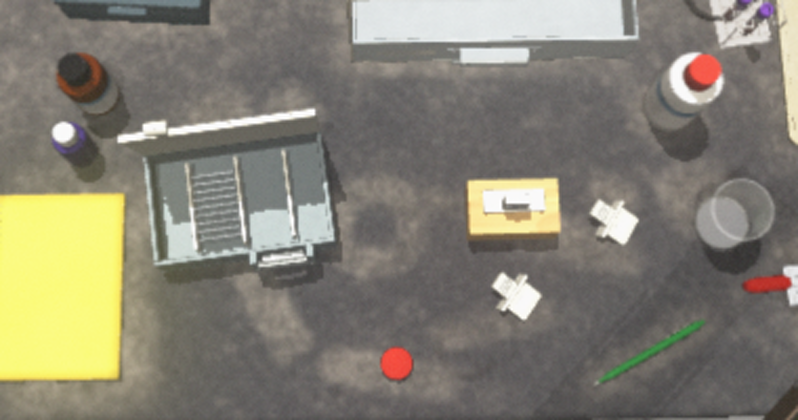

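View pics/sidec.png

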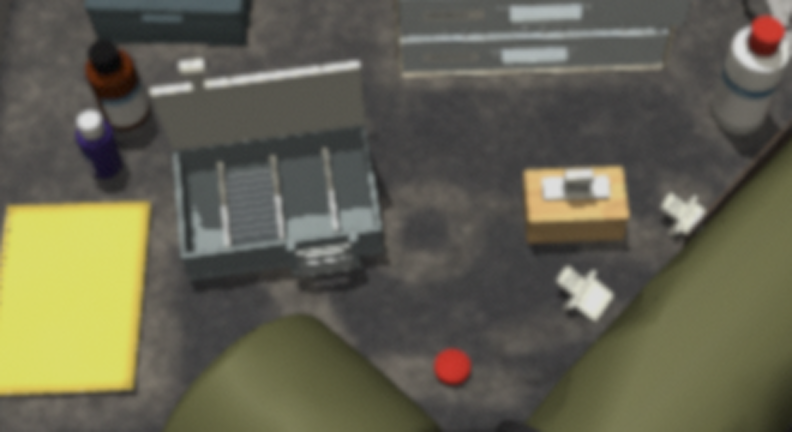

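The holder in the stand is at topc (515,200), i.e. top px (395,245). Look-alikes are the two white holders lying on the table at topc (613,220) and (517,295). The overhang direction still needs a close look. The case is yawed slightly, with its cover nearly upright and the grip bar at topc (153,128).

Run:
```python
from h import *
from scipy.spatial.transform import Rotation as R
for c in ["top","side"]:
    z=np.load(c+".npz"); P=z["P"]
    m=lambda lo,hi,zl,zh:(P[...,0]>lo[0])&(P[...,0]<hi[0])&(P[...,1]>lo[1])&(P[...,1]<hi[1])&(P[...,2]>zl)&(P[...,2]<zh)
    q=P[m((.44,.03),(.66,.29),.043,.062)]
    r=cv2.minAreaRect(q[:,:2].astype(np.float32)*1000); print(c,"case rim",len(q),r)
    g=P[m((.5,.03),(.75,.29),.195,.24)]; print("grip pts",len(g),np.round(g.mean(0),3),np.round(g.min(0),3),np.round(g.max(0),3))
    for zl,zh in [(.06,.1),(.1,.14),(.14,.17),(.17,.19),(.19,.21),(.21,.23)]:
        g=P[m((.5,.03),(.75,.29),zl,zh)]
        if len(g): print(zl,len(g),np.round(np.median(g,0),3),np.round(g.min(0),3),np.round(g.max(0),3),"yslope",np.round(np.polyfit(g[:,1],g[:,0],1),3) if len(g)>3 else '')
    q=P[m((.45,-.23),(.62,-.08),.038,.05)]; print("stand top",len(q),cv2.minAreaRect(q[:,:2].astype(np.float32)*1000))
    q=P[m((.45,-.23),(.62,-.08),.065,.095)]; print("tab",len(q),np.round(q.mean(0),3),np.round(q.min(0),3),np.round(q.max(0),3))
```

```text
top case rim 646 ((548.9166870117188, 156.05963134765625), (144.62306213378906, 200.80157470703125), 7.192422389984131)
grip pts 78 [0.593 0.216 0.216] [0.586 0.206 0.208] [0.602 0.227 0.221]
0.06 215 [0.615 0.158 0.081] [0.5   0.031 0.06 ] [0.73  0.261 0.1  ] yslope [-0.169  0.643]
0.1 224 [0.61  0.161 0.12 ] [0.596 0.03  0.1  ] [0.73  0.261 0.14 ] yslope [-0.178  0.64 ]
0.14 193 [0.606 0.159 0.156] [0.591 0.031 0.14 ] [0.73  0.261 0.17 ] yslope [-0.206  0.64 ]
0.17 365 [0.606 0.154 0.177] [0.59 0.03 0.17] [0.729 0.261 0.189] yslope [-0.171  0.634]
0.19 3 [0.594 0.207 0.208] [0.593 0.206 0.191] [0.599 0.216 0.21 ] yslope 
0.21 76 [0.593 0.216 0.217] [0.586 0.206 0.211] [0.602 0.227 0.221] yslope [-0.1    0.615]
stand top 920 ((544.4288330078125, -148.00030517578125), (60.83393096923828, 101.27471160888672), 0.7793804407119751)
tab 75 [ 0.543 -0.148  0.08 ] [ 0.539 -0.162  0.066] [ 0.549 -0.134  0.087]
side case rim 803 ((552.564453125, 153.58743286132812), (149.85256958007812, 199.80642700195312), 7.0174560546875)
grip pts 84 [0.594 0.214 0.214] [0.587 0.203 0.195] [0.603 0.227 0.224]
0.06 610 [0.618 0.161 0.08 ] [0.503 0.064 0.06 ] [0.633 0.261 0.1  ] yslope [-0.121  0.637]
0.1 659 [0.612 0.163 0.121] [0.597 0.062 0.1  ] [0.629 0.262 0.14 ] yslope [-0.126  0.633]
0.14 543 [0.607 0.162 0.155] [0.594 0.062 0.14 ] [0.624 0.261 0.17 ] yslope [-0.124  0.627]
0.17 395 [0.606 0.162 0.178] [0.591 0.062 0.17 ] [0.626 0.261 0.189] yslope [-0.128  0.627]
0.19 22 [0.594 0.213 0.198] [0.591 0.208 0.19 ] [0.6   0.219 0.209] yslope [-0.301  0.659]
0.21 67 [0.593 0.214 0.218] [0.587 0.203 0.211] [0.603 0.227 0.224] yslope [-0.112  0.618]
stand top 693 ((547.1384887695312, -150.37643432617188), (65.3617172241211, 100.50537872314453), 0.3521776795387268)
tab 91 [ 0.545 -0.149  0.079] [ 0.539 -0.164  0.066] [ 0.555 -0.136  0.089]
```

Careful with the scale: shifts go in shares of 600 mm and turns go in shares of pi/2 rad. That gives: -0.0383 m is -0.0638, 0.0246 m is 0.041, 0.15 rad is 0.0955.

step_hand:
  steps:
    - [[-0.0638,0.041,-0.0117],[0,0,0]]
    - [[-0.0638,0.041,-0.0117],[0,0,0]]
    - [[-0.0638,0.041,-0.0117],[0,0,0]]
    - [[-0.0638,0.041,-0.0117],[0,0,0]]
    - [[-0.0638,0.041,-0.0117],[0,0,0]]
    - [[-0.0638,0.041,-0.0117],[0,0,0]]
    - [[-0.0638,0.041,-0.0117],[0,0,0]]
    - [[-0.0638,0.041,-0.0117],[0,0,0]]
    - [[-0.0638,0.041,-0.0117],[0,0,0]]
    - [[0,0,0],[0,0,0.0955]]
    - [[0,0,0],[0,0,0.0955]]
    - [[0,0,0],[0,0,0.0955]]
  aperture: 0.6

```text
t: 2.2
ee_pos: [0.4764, -0.1876, 0.2943]
orientation: [0.0, -0.0, 1.0, 0.0]
contact_force: [0.3, -0.4, 0.4]
grip_width: 0.6
grip_force: 0.0
```

Run:
```python
from h import *
s=state();print(s["joint_pos"].round(3))
T=tcpT(s); d=get_image("wrist"); print(np.round(d["hand_eye"],3).tolist(),np.round(T,3).tolist(),d["vfov"])
save(d,"w1.png"); P=cloud(d,T); np.savez("w1.npz",P=P,img=d["img"])
```

```text
[ 0.019 -0.177 -0.007 -0.    -1.741 -1.589]
[[-0.002, -0.959, -0.283, 0.071], [1.0, -0.002, -0.0, 0.001], [-0.0, -0.283, 0.959, -0.143], [0.0, 0.0, 0.0, 1.0]] [[-1.0, -0.001, 0.0, 0.476], [-0.001, 1.0, 0.0, -0.188], [-0.0, 0.0, -1.0, 0.294], [0.0, 0.0, 0.0, 1.0]] 66.685693365186
```

View pics/w1.png

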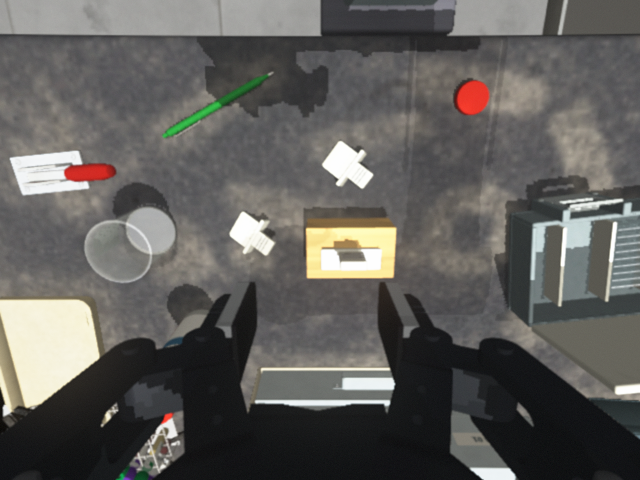

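The picture shows the stand at (351,248) with the standing holder, the two lying look-alikes at (252,233) and (348,165), and the case at the right. Next: measure the flange against the tab to get the overhang side and size.

Run:
```python
from h import *
z=np.load("w1.npz");P=z["P"]
im=z["img"].astype(int)
sub=im[200:300,290:410].astype(np.uint8)[...,::-1]
cv2.imwrite("pics/w1c.png",cv2.resize(sub,None,fx=6,fy=6,interpolation=cv2.INTER_CUBIC))
m=(P[...,0]>.45)&(P[...,0]<.65)&(P[...,1]>-.23)&(P[...,1]<-.08)
for n,a,b in [("stand",.036,.0475),("flange",.0485,.058),("tab",.076,.095)]:
    q=P[m&(P[...,2]>a)&(P[...,2]<b)]; print(n,len(q),np.median(q[:,2]).round(4),np.percentile(q,[2,98],axis=0).round(4).tolist(),cv2.minAreaRect(q[:,:2].astype(np.float32)*1000))
```

```text
stand 3224 0.0452 [[0.5172, -0.1983, 0.0388], [0.5764, -0.1011, 0.0469]] ((547.1522827148438, -149.1955108642578), (60.91378402709961, 100.7886734008789), 0.01105195190757513)
flange 817 0.0512 [[0.5402, -0.1825, 0.0492], [0.5641, -0.1168, 0.0564]] ((552.0946044921875, -149.54000854492188), (24.94312286376953, 68.09420776367188), 0.050701722502708435)
tab 310 0.0839 [[0.542, -0.163, 0.0767], [0.552, -0.1361, 0.0856]] ((547.0204467773438, -149.58670043945312), (10.433578491210938, 27.215221405029297), 0.3083666265010834)
```

View pics/w1c.png

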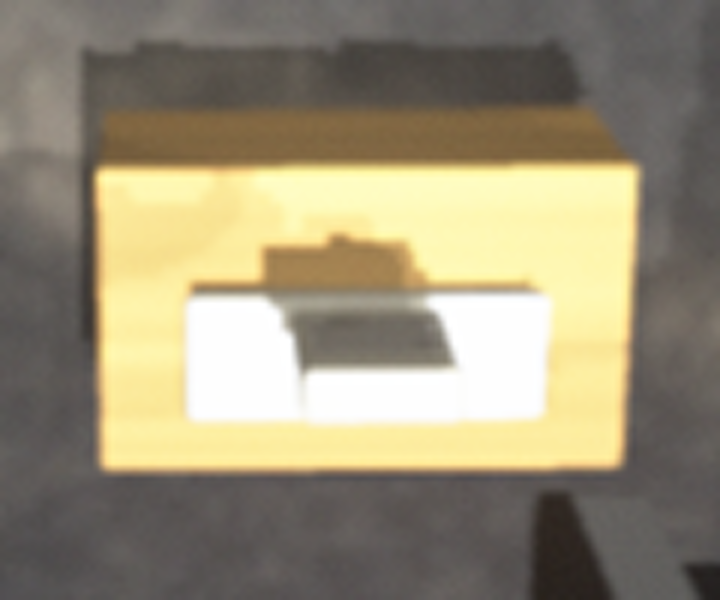

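Chosen: the holder standing in the stand. Its flange is 25 x 68 mm and its tab 10 x 27 mm at (0.547, -0.1495), with the overhang toward +x and yaw about 0. Now to the case.

Scaled: 0.045 m is 0.075, -0.007 m is -0.0117, -0.125 rad is -0.0796.

step_hand:
  steps:
    - [[0.0067,0.075,-0.0117],[0,0,0]]
    - [[0.0067,0.075,-0.0117],[0,0,0]]
    - [[0.0067,0.075,-0.0117],[0,0,0]]
    - [[0.0067,0.075,-0.0117],[0,0,0]]
    - [[0.0067,0.075,-0.0117],[0,0,0]]
    - [[0.0067,0.075,-0.0117],[0,0,0]]
    - [[0.0067,0.075,-0.0117],[0,0,0]]
    - [[0.0067,0.075,-0.0117],[0,0,0]]
    - [[0,0,0],[0,0,-0.0796]]
    - [[0,0,0],[0,0,0]]

```text
t: 3.25
ee_pos: [0.4418, 0.1727, 0.3502]
orientation: [-0.0, -0.068, 0.998, -0.0]
contact_force: [-0.4, -0.4, -0.2]
grip_width: 0.595
grip_force: 0.0
```

Run:
```python
from h import *
T=tcpT(); d=get_image("wrist"); save(d,"w2.png"); P=cloud(d,T); np.savez("w2.npz",P=P,img=d["img"],T=T)
print(T.round(3).tolist())
Q=P.reshape(-1,3)
g=Q[(Q[:,2]>.2)&(Q[:,0]>.54)&(Q[:,0]<.66)&(Q[:,1]>.15)&(Q[:,1]<.28)&(Q[:,2]<.24)]
print("bar",len(g),np.percentile(g,[2,50,98],axis=0).round(4).tolist() if len(g) else'')
for a,b in [(.046,.053),(.053,.062)]:
    q=Q[(Q[:,0]>.45)&(Q[:,0]<.66)&(Q[:,1]>.03)&(Q[:,1]<.3)&(Q[:,2]>a)&(Q[:,2]<b)]
    c,sn=np.cos(.125),np.sin(.125); qc=q[:,:2]@np.array([[c,-sn],[sn,c]])  # into yaw .125 frame
    print(a,len(q),qc.min(0).round(4),qc.max(0).round(4),np.percentile(qc,[1,99],axis=0).round(4).tolist(),cv2.minAreaRect(q[:,:2].astype(np.float32)*1000))
```

```text
[[-0.991, -0.136, -0.0, 0.442], [-0.136, 0.991, -0.0, 0.173], [0.0, -0.0, -1.0, 0.35], [0.0, 0.0, 0.0, 1.0]]
bar 473 [[0.5888, 0.204, 0.2013], [0.5928, 0.2151, 0.2174], [0.6016, 0.226, 0.2203]]
0.046 1660 [ 0.4981 -0.0155] [0.64   0.1842] [[0.4999, -0.015], [0.6393, 0.1837]] ((554.2889404296875, 154.5538787841797), (141.60191345214844, 199.86032104492188), 6.869695663452148)
0.053 494 [0.494  0.0098] [0.6371 0.1829] [[0.4944, 0.0104], [0.6367, 0.1796]] ((571.988525390625, 145.3584442138672), (214.064208984375, 114.29692077636719), 44.198333740234375)
```

View pics/w2.png

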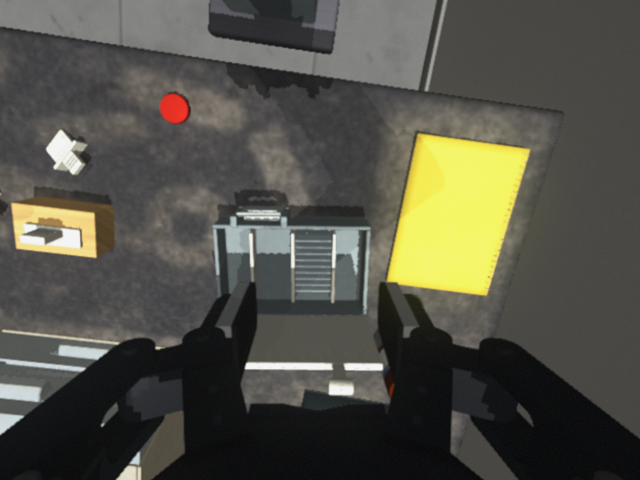

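The picture shows the bar at (342,387) and the pocket at (258,213). The case comes out at about (0.5595, 0.1555), yaw 0.12. The bar centre is about (0.595, 0.215, 0.2125), which agrees with the hinge geometry at θ≈1.44.

Scaled: -0.0394 m is -0.0657, 0.0225 m is 0.0375, 0.016 rad is 0.0102.

step_hand:
  steps:
    - [[-0.0657,0.0088,0.0375],[0,0,0]]
    - [[-0.0657,0.0088,0.0375],[0,0,0]]
    - [[-0.0657,0.0088,0.0375],[0,0,0]]
    - [[-0.0657,0.0088,0.0375],[0,0,0]]
    - [[0,0,0],[0,0,0.0102]]
    - [[0,0,0],[0,0,0]]

```text
t: 3.9
ee_pos: [0.5962, 0.2117, 0.258]
orientation: [-0.002, -0.055, 0.998, -0.001]
contact_force: [-0.0, -1.2, 0.3]
grip_width: 0.598
grip_force: 0.0
```

Run:
```python
from h import *
T=tcpT(); d=get_image("wrist"); save(d,"w3.png"); P=cloud(d,T); Q=P.reshape(-1,3)
print(T.round(4).tolist())
g=Q[(Q[:,2]>.2)&(Q[:,0]>.54)&(Q[:,0]<.66)&(Q[:,1]>.19)&(Q[:,1]<.245)&(Q[:,2]<.227)]
print("bar",len(g),np.percentile(g,[2,50,98],axis=0).round(4).tolist())
l=(g-T[:3,3])@T[:3,:3]; print("in tool",np.percentile(l,[2,50,98],axis=0).round(4).tolist())
```

```text
[[-0.9938, -0.1107, -0.0033, 0.5962], [-0.1107, 0.9938, -0.0027, 0.2117], [0.0036, -0.0023, -1.0, 0.258], [0.0, 0.0, 0.0, 1.0]]
bar 1007 [[0.5892, 0.205, 0.2124], [0.5943, 0.2155, 0.2186], [0.6018, 0.2261, 0.2206]]
in tool [[-0.0061, -0.0065, 0.0374], [0.0014, 0.0042, 0.0394], [0.0058, 0.0144, 0.0456]]
```

View pics/w3.png

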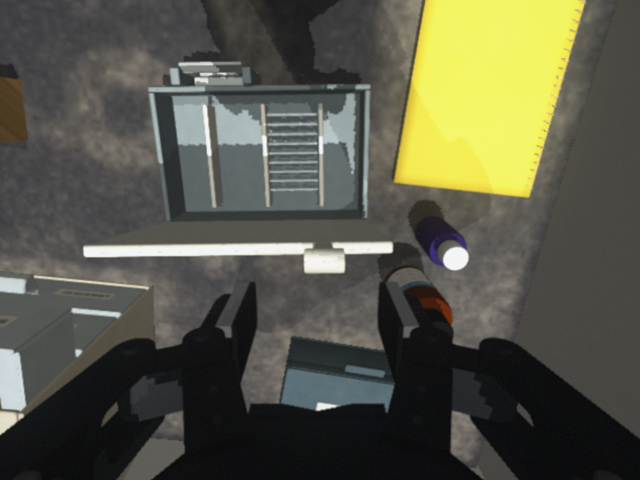

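The bar at (325,261) lies between the fingers. It is centred within 4 mm sideways and its centre is about 45 mm below the TCP. Lower and pinch.

Scaled: 0.018 m is 0.03, 0.01 m is 0.0167, -0.01 rad is -0.0064.

step_hand:
  steps:
    - [[0,0.0067,0.0167],[0,0,-0.0064]]
    - [[0,0,0.03],[0,0,0]]
    - [[0,0,0.03],[0,0,0]]
    - [[0,0,0.025],[0,0,0]]
    - [[0,0,0],[0,0,0]]

```text
t: 4.45
ee_pos: [0.5938, 0.217, 0.1977]
orientation: [-0.001, -0.063, 0.998, -0.0]
contact_force: [0.9, 0.1, 0.1]
grip_width: 0.603
grip_force: 0.0
```

step_hand:
  steps:
    - [[0,0,0],[0,0,0]]
    - [[0,0,0],[0,0,0]]
    - [[0,0,0],[0,0,0]]
    - [[0,0,0],[0,0,0]]
    - [[0,0,0],[0,0,0]]
    - [[0,0,0],[0,0,0]]
  aperture: 0.0
  squeeze: 25

```text
t: 5.05
ee_pos: [0.5956, 0.2155, 0.2014]
orientation: [0.001, -0.062, 0.998, -0.001]
contact_force: [-1.0, -5.7, 2.2]
grip_width: 0.248
grip_force: 28.1
```

Scaled: 0.0157 m is 0.0262, 0.0154 m is 0.0257.

step_hand:
  steps:
    - [[0.0262,0,0.0048],[0,0,0]]
    - [[0.0257,0,0.0073],[0,0,0]]
    - [[0.0247,0,0.01],[0,0,0]]
    - [[0.0237,0,0.0123],[0,0,0]]
    - [[0.0223,0,0.0147],[0,0,0]]
    - [[0.0207,0,0.0168],[0,0,0]]
    - [[0.019,0,0.0187],[0,0,0]]
    - [[0.017,0,0.0205],[0,0,0]]
    - [[0.0148,0,0.0222],[0,0,0]]
    - [[0.0125,0,0.0235],[0,0,0]]
    - [[0,0,0],[0,0,0]]

```text
t: 6.15
ee_pos: [0.471, 0.1999, 0.1083]
orientation: [-0.001, -0.062, 0.998, -0.001]
contact_force: [-3.0, -6.3, 1.5]
grip_width: 0.247
grip_force: 29.8
```

Scaled: 0.0153 m is 0.0255, 0.0148 m is 0.0247.

step_hand:
  steps:
    - [[0.0102,0,0.0247],[0,0,0]]
    - [[0.0077,0,0.0255],[0,0,0]]
    - [[0.0038,0,0.0183],[0,0,0]]
    - [[0.0025,0,0.0185],[0,0,0]]
    - [[0.0012,0,0.016],[0,0,0]]
    - [[0.0002,0,0.0107],[0,0,0]]
    - [[0,0,0.005],[0,0,0]]
    - [[0,0,0],[0,0,0]]
    - [[0,0,0],[0,0,0]]

```text
t: 7.05
ee_pos: [0.4567, 0.1981, 0.0393]
orientation: [-0.001, -0.062, 0.998, -0.002]
contact_force: [-7.8, -8.6, 8.3]
grip_width: 0.243
grip_force: 31.2
```

Scaled: 0.003 m is 0.005.

step_hand:
  steps:
    - [[0,0,0.005],[0,0,0]]
    - [[0,0,0],[0,0,0]]
    - [[0,0,0],[0,0,0]]

```text
t: 7.35
ee_pos: [0.4569, 0.1982, 0.0388]
orientation: [-0.0, -0.062, 0.998, -0.002]
contact_force: [-16.1, -10.6, 22.4]
grip_width: 0.249
grip_force: 32.8
```

Run:
```python
from h import *
T=tcpT(); d=get_image("wrist"); save(d,"w4.png"); Q=cloud(d,T); o=outline_of(d,"cover")
t=get_image("top"); o=outline_of(t,"cover"); P=cloud(t)
for k in o[:2]:
  q=P[k["pixels"]]; q=q[np.isfinite(q).all(1)&(abs(q[:,2]-.06)<.03)]; A=np.c_[q[:,:2],np.ones(len(q))]
  print(k["score"],k["box"],len(q),np.median(q[:,2]),np.linalg.lstsq(A,q[:,2],rcond=None)[0])
```

```text
0.87 [260.4, 241.4, 96.2, 61.6] 3845 0.057614039343353074 [0.00192752 0.00342909 0.05596156]
```

View pics/w4.png

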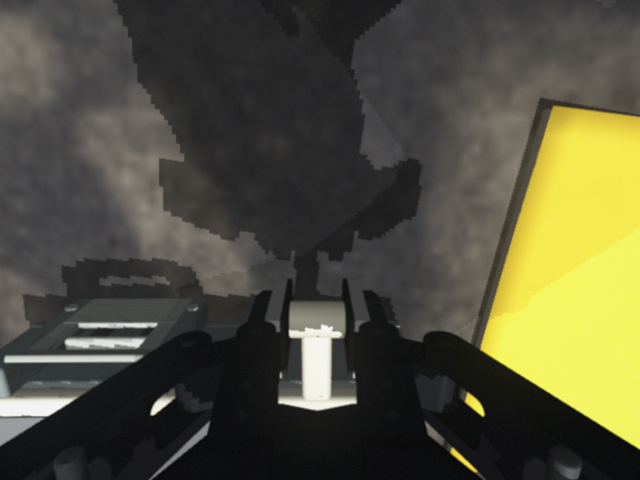

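The cover is level and the press force climbs, so it is on its stop. Release and rise.

Scaled: -0.003 m is -0.005.

step_hand:
  steps:
    - [[0,0,-0.005],[0,0,0]]
    - [[0,0,0],[0,0,0]]
    - [[0,0,0],[0,0,0]]
    - [[0,0,0],[0,0,0]]
    - [[0,0,0],[0,0,0]]
  aperture: 0.6

```text
t: 8.05
ee_pos: [0.4569, 0.1999, 0.0373]
orientation: [-0.0, -0.062, 0.998, -0.0]
contact_force: [-0.2, -0.4, 0.0]
grip_width: 0.603
grip_force: 0.0
```

step_hand:
  steps:
    - [[0,0,-0.0333],[0,0,0]]
    - [[0,0,-0.05],[0,0,0]]
    - [[0,0,-0.0667],[0,0,0]]
    - [[0,-0.0333,-0.0667],[0,0,0]]
    - [[0,-0.0333,-0.0667],[0,0,0]]
    - [[0,-0.0333,-0.0333],[0,0,0]]
    - [[0,0,0],[0,0,0]]

```text
t: 8.75
ee_pos: [0.4659, 0.1392, 0.2318]
orientation: [0.003, -0.061, 0.998, 0.001]
contact_force: [0.8, 0.5, -0.1]
grip_width: 0.596
grip_force: 0.0
```

Run:
```python
from h import *
T=tcpT(); d=get_image("wrist"); save(d,"w5.png",(0,60,640,480)); P=cloud(d,T); Q=P.reshape(-1,3); np.savez("w5.npz",P=P,img=d["img"],T=T)
print(T.round(4).tolist(), d["vfov"])
for o in outline_of(d,"cover")[:2]:
  q=P[o["pixels"]]; q=q[np.isfinite(q).all(1)&(abs(q[:,2]-.058)<.006)]; print(o["score"],len(q),np.median(q[:,2]),cv2.minAreaRect(q[:,:2].astype(np.float32)*1000))
```

```text
[[-0.9924, -0.1225, 0.0059, 0.4659], [-0.1225, 0.9925, 0.003, 0.1392], [-0.0062, 0.0022, -1.0, 0.2318], [0.0, 0.0, 0.0, 1.0]] 66.685693365186
0.86 19618 0.05910096340096871 ((544.1682739257812, 154.50982666015625), (164.9754638671875, 201.0640869140625), 9.932205200195312)
```

View pics/w5.png

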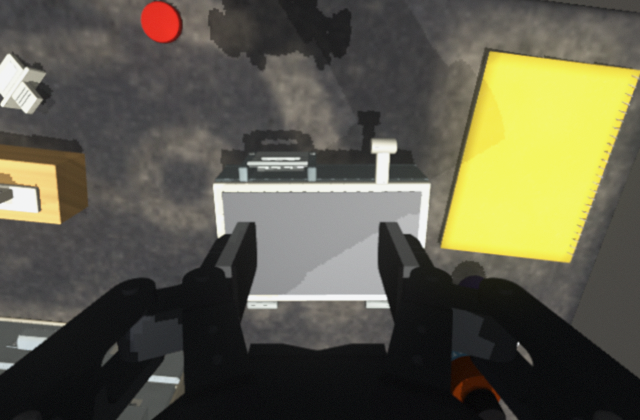

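The cover is shut, and the pocket posts show at crop px (243,173) and (312,173). Fit the case frame using the posts, cover edges and bar.

Run:
```python
from h import *
z=np.load("w5.npz");P=z["P"];im=z["img"]
Q=P.reshape(-1,3);Q=Q[np.isfinite(Q).all(1)]
# yaw from cover sides
c0=np.array([.5595,.1555])
def tocase(q,yaw): 
    c,s=np.cos(yaw),np.sin(yaw); return (q[:,:2]-c0)@np.array([[c,-s],[s,c]])
m=(abs(Q[:,2]-.059)<.006); 
from scipy.optimize import minimize_scalar
b=tocase(Q,.12)
cov=m&(b[:,0]>-.063)&(b[:,0]<.06)&(abs(b[:,1])<.13)
f=Q[cov]; 
# side edges: per x-bin extreme y ; front edge: per y-bin min x
def lines(yaw):
    c=tocase(f,yaw); out=[]
    for s in (1,-1):
        xs,ys=[],[]
        for k in np.arange(-.06,-.01,.004):
            w=c[(c[:,0]>k)&(c[:,0]<k+.004)]
            if len(w)>10: xs.append(k); ys.append((s*w[:,1]).max()*s)
        out.append(np.polyfit(xs,ys,1).round(4).tolist()+[np.median(ys).round(4)])
    return out
print("sides",lines(.12))
c=b; 
fr=m&(c[:,0]>-.09)&(c[:,0]<-.03)&(abs(c[:,1])<.11)
xs=[];ys=[]
for k in np.arange(.0,.09,.004):
    if .035<k<.08: continue
    w=c[fr&(c[:,1]>k)&(c[:,1]<k+.004)]; xs.append(w[:,0].min());ys.append(k)
for k in np.arange(-.1,-.08,.004):
    w=c[fr&(c[:,1]>k)&(c[:,1]<k+.004)]; xs.append(w[:,0].min());ys.append(k)
print("front edge",np.polyfit(ys,xs,1).round(4),np.median(xs).round(4))
bar=(Q[:,2]>.054)&(Q[:,2]<.068)&(c[:,0]<-.085)&(c[:,0]>-.12)&(c[:,1]>.03)&(c[:,1]<.08)
print("bar",np.percentile(c[bar],[1,99],axis=0).round(4).tolist(),Q[bar][:,2].max())
pk=(Q[:,2]>.054)&(Q[:,2]<.066)&(c[:,0]<-.0665)&(c[:,0]>-.09)&(abs(c[:,1]+.04)<.045)
w=c[pk];zz=Q[pk][:,2]
for lo in np.arange(-.08,.0,.004):
    k=(w[:,1]>=lo)&(w[:,1]<lo+.004)
    if k.any(): print(round(lo,3),k.sum(),w[k][:,0].min().round(4),w[k][:,0].max().round(4),np.median(zz[k]).round(4))
print(w[:,1].min(),w[:,1].max())
```

```text
sides [[-0.0011, 0.0999, np.float64(0.0999)], [0.0074, -0.0993, np.float64(-0.0995)]]
front edge [-0.0027 -0.0601] -0.0602
bar [[-0.1007, 0.0435], [-0.0855, 0.0647]] 0.06339911951275723
-0.076 39 -0.0759 -0.0666 0.0601
-0.072 52 -0.0759 -0.0665 0.0604
-0.068 35 -0.0803 -0.0675 0.0583
-0.064 17 -0.0801 -0.0767 0.058
-0.06 17 -0.0802 -0.0767 0.0581
-0.056 18 -0.0802 -0.0766 0.0577
-0.052 18 -0.08 -0.0766 0.0579
-0.048 18 -0.0801 -0.0766 0.058
-0.044 18 -0.0803 -0.0767 0.0582
-0.04 18 -0.0802 -0.0767 0.0579
-0.036 15 -0.0802 -0.0765 0.0576
-0.032 20 -0.0803 -0.0765 0.0584
-0.028 16 -0.0799 -0.0769 0.0579
-0.024 20 -0.0799 -0.0763 0.0581
-0.02 16 -0.0804 -0.0764 0.058
-0.016 34 -0.08 -0.0665 0.0594
-0.012 48 -0.0761 -0.0666 0.0599
-0.008 34 -0.0759 -0.0665 0.0601
-0.07546678406257648 -0.005793008348408744
```

Scaled: -0.0424 m is -0.0707, 0.01 m is 0.0167, 0.12 rad is 0.0764.

step_hand:
  steps:
    - [[-0.0107,-0.0707,0.0167],[0,0,0]]
    - [[-0.0107,-0.0707,0.0167],[0,0,0]]
    - [[-0.0107,-0.0707,0.0167],[0,0,0]]
    - [[-0.0107,-0.0707,0.0167],[0,0,0]]
    - [[-0.0107,-0.0707,0.0167],[0,0,0]]
    - [[-0.0107,-0.0707,0.0167],[0,0,0]]
    - [[-0.0107,-0.0707,0.0167],[0,0,0]]
    - [[0,0,0],[0,0,0.0764]]
    - [[0,0,0],[0,0,0]]
    - [[0,0,0],[0,0,0]]

```text
t: 9.85
ee_pos: [0.5456, -0.1479, 0.1565]
orientation: [-0.001, -0.004, 1.0, 0.0]
contact_force: [-0.1, 0.7, 0.4]
grip_width: 0.601
grip_force: 0.0
```

Create hold.py:
```python
from h import *
Ts=[]
for i in range(4):
    T=tcpT(); Ts.append(T); d=get_image("wrist")
E=np.array(Ts); print("ee",E[:,:3,3].round(4).tolist()); T=Ts[-1].copy(); T[:3,3]=E[:,:3,3].mean(0)
print("R",T[:3,:3].round(4).tolist())
P=cloud(d,T); Q=P.reshape(-1,3)
m=(Q[:,0]>.5)&(Q[:,0]<.6)&(Q[:,1]>-.2)&(Q[:,1]<-.1)
for n,a,b in [("flange",.0485,.058),("tab",.074,.092)]:
    q=Q[m&(Q[:,2]>a)&(Q[:,2]<b)]; l=(q-T[:3,3])@T[:3,:3]
    print(n,len(q),cv2.minAreaRect(q[:,:2].astype(np.float32)*1000)); print(" tool",np.percentile(l,[1,50,99],axis=0).round(4).tolist())
```

```bash
python3 hold.py
```

```text
ee [[0.5456, -0.1479, 0.1565], [0.5458, -0.1477, 0.157], [0.5459, -0.1475, 0.1574], [0.546, -0.1475, 0.1577]]
R [[-1.0, -0.008, 0.0003], [-0.008, 1.0, 0.0002], [-0.0003, 0.0002, -1.0]]
flange 1991 ((552.0892944335938, -149.4590301513672), (24.7474308013916, 67.89080047607422), 0.3455612063407898)
 tool [[-0.0184, -0.0351, 0.101], [-0.0039, -0.0008, 0.1064], [0.0057, 0.0315, 0.1081]]
tab 847 ((546.8201904296875, -149.5323028564453), (10.75060749053955, 27.776607513427734), 0.36628618836402893)
 tool [[-0.0059, -0.0154, 0.0721], [0.0004, -0.0019, 0.0737], [0.0041, 0.0119, 0.0829]]
```

Scaled: 0.025 m is 0.0417, -0.0017 m is -0.0028, 0.008 rad is 0.0051.

step_hand:
  steps:
    - [[-0.0013,-0.0028,0.0417],[0,0,0.0051]]
    - [[0,0,0.0417],[0,0,0]]
    - [[0,0,0.0417],[0,0,0]]
    - [[0,0,0.03],[0,0,0]]
    - [[0,0,0.0175],[0,0,0]]
    - [[0,0,0],[0,0,0]]
    - [[0,0,0],[0,0,0]]

```text
t: 10.75
ee_pos: [0.5472, -0.1502, 0.0552]
orientation: [0.001, 0.001, 1.0, -0.0]
contact_force: [0.3, 0.2, 0.4]
grip_width: 0.602
grip_force: 0.0
```

step_hand:
  steps:
    - [[0,0,0],[0,0,0]]
    - [[0,0,0],[0,0,0]]
    - [[0,0,0],[0,0,0]]
    - [[0,0,0],[0,0,0]]
    - [[0,0,0],[0,0,0]]
  aperture: 0.0
  squeeze: 70

```text
t: 11.25
ee_pos: [0.5475, -0.1504, 0.0557]
orientation: [0.001, 0.001, 1.0, -0.0]
contact_force: [0.3, 0.8, 6.0]
grip_width: 0.315
grip_force: 69.3
```

Scaled: 0.043 m is 0.0717, -0.03 m is -0.05, -0.12 rad is -0.0764.

step_hand:
  steps:
    - [[0,0,-0.025],[0,0,0]]
    - [[0,0,-0.05],[0,0,0]]
    - [[0,0,-0.0667],[0,0,0]]
    - [[0,0,-0.0583],[0,0,0]]
    - [[0.014,0.0717,0],[0,0,0]]
    - [[0.014,0.0717,0],[0,0,0]]
    - [[0.014,0.0717,0],[0,0,0]]
    - [[0.014,0.0717,0],[0,0,0]]
    - [[0.014,0.0717,0],[0,0,0]]
    - [[0.014,0.0717,0],[0,0,0]]
    - [[0,0,0.0333],[0,0,-0.0764]]
    - [[0,0,0.0333],[0,0,0]]

```text
t: 12.45
ee_pos: [0.497, 0.1095, 0.1349]
orientation: [0.001, -0.061, 0.998, 0.001]
contact_force: [0.0, -0.3, -1.4]
grip_width: 0.314
grip_force: 69.4
```

step_hand:
  steps:
    - [[0,0,0],[0,0,0]]
    - [[0,0,0],[0,0,0]]
    - [[0,0,0],[0,0,0]]
    - [[0,0,0],[0,0,0]]

```text
t: 12.85
ee_pos: [0.4976, 0.1077, 0.1355]
orientation: [0.001, -0.058, 0.998, 0.0]
contact_force: [-0.2, 0.1, -0.2]
grip_width: 0.31
grip_force: 69.4
```

Run:
```python
from h import *
for i in range(3): T=tcpT(); d=get_image("wrist")
print(T.round(4).tolist())
save(d,"w6.png",(120,60,520,360),2); P=cloud(d,T); np.savez("w6.npz",P=P,img=d["img"],T=T)
```

```text
[[-0.9933, -0.116, 0.001, 0.4974], [-0.116, 0.9933, 0.0006, 0.1078], [-0.001, 0.0005, -1.0, 0.1349], [0.0, 0.0, 0.0, 1.0]]
```

View pics/w6.png

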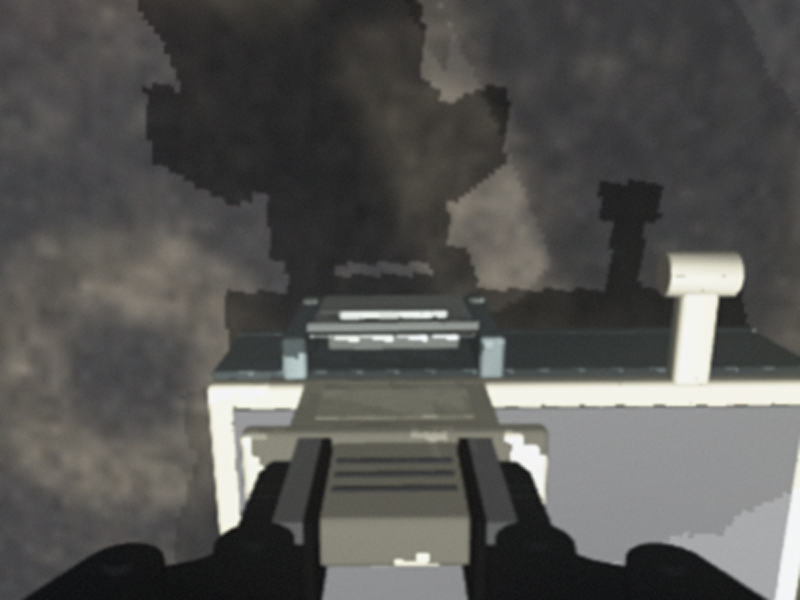

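The picture shows the holder hanging with its blade bottom edge at (395,385), above the pocket posts at (294,357) and (491,357). Measure both in the tool frame.

Create rel.py:
```python
from h import *
import sys
z=np.load(sys.argv[1]);P=z["P"];T=z["T"]
L=(P.reshape(-1,3)-T[:3,3])@T[:3,:3]; L=L[np.isfinite(L).all(1)]; wz=T[2,3]-L[:,2]
hz=lambda a,b:(L[:,2]>a)&(L[:,2]<b)
# rotate into case axes (x tool-like -> keep tool axes; yaw error separately)
fl=hz(-.003,.0145)&(abs(L[:,1])<.05)&(L[:,0]>-.01)&(L[:,0]<.012)
print("flange front y",np.percentile(L[fl][:,1],[1,99]).round(4),"x max",np.percentile(L[fl][:,0],99).round(4))
bl=hz(.012,.05)&(abs(L[:,1])<.04)&(L[:,0]>-.002)&(L[:,0]<.014); b=L[bl]
print("blade front n",len(b),"y",np.percentile(b[:,1],[1,99]).round(4),"fit x=a*y+b*z+c",np.linalg.lstsq(np.c_[b[:,1:],np.ones(len(b))],b[:,0],rcond=None)[0].round(4),np.median(b,0).round(4),"zmax",b[:,2].max().round(4))
for n,(ya,yb) in {"post-":(-.04,-.028),"post+":(.028,.04)}.items():
    k=(abs(wz-.060)<.003)&(L[:,1]>ya)&(L[:,1]<yb)&(L[:,0]>.0)&(L[:,0]<.02); q=L[k]
    print(n,len(q),np.percentile(q,[1,99],axis=0).round(4).tolist())
k=(abs(wz-.058)<.003)&(abs(L[:,1])<.024)&(L[:,0]>.0)&(L[:,0]<.02);q=L[k]
print("lip",len(q),np.percentile(q,[1,50,99],axis=0).round(4).tolist(),"slope",np.polyfit(q[:,1],q[:,0],1).round(4))
k=(abs(wz-.0545)<.009)&(L[:,1]>.07)&(L[:,1]<.12)&(L[:,0]>.015)&(L[:,0]<.05);q=L[k]
print("bar",len(q),np.percentile(q,[1,99],axis=0).round(4).tolist() if len(q) else'')
```

```bash
python3 rel.py w6.npz
```

```text
flange front y [-0.0331  0.0341] x max 0.0075
blade front n 2117 y [-0.0239  0.0242] fit x=a*y+b*z+c [ 0.0071 -0.0039  0.0045] [0.0043 0.0005 0.0287] zmax 0.0484
post- 161 [[0.0003, -0.0353, 0.0732], [0.0085, -0.0281, 0.0776]]
post+ 151 [[0.0001, 0.028, 0.0729], [0.0089, 0.0344, 0.0777]]
lip 448 [[0.0088, -0.0237, 0.0752], [0.0115, -0.0007, 0.0768], [0.013, 0.0233, 0.0798]] slope [0.0017 0.0113]
bar 1126 [[0.0154, 0.0837, 0.0726], [0.034, 0.105, 0.0852]]
```

Blade versus pocket: x is aligned within 0.3 mm, and y needs -0.8 mm. Descend.

Careful with the scale: shifts go in shares of 600 mm and turns go in shares of pi/2 rad. That gives: 0.012 m is 0.02, 0.005 m is 0.0083.

step_hand:
  steps:
    - [[0,-0.0013,0.0167],[0,0,0]]
    - [[0,0,0.02],[0,0,0]]
    - [[0,0,0.0133],[0,0,0]]
    - [[0,0,0.0083],[0,0,0]]
    - [[0,0,0.0083],[0,0,0]]
    - [[0,0,0.0083],[0,0,0]]
    - [[0,0,0],[0,0,0]]
    - [[0,0,0],[0,0,0]]
    - [[0,0,0],[0,0,0]]
  squeeze: 100

```text
t: 13.9
ee_pos: [0.4974, 0.1072, 0.0895]
orientation: [0.0, -0.058, 0.998, 0.0]
contact_force: [-0.4, -0.3, -0.1]
grip_width: 0.305
grip_force: 98.3
```

Scaled: 0.004 m is 0.0067, 0.003 m is 0.005.

step_hand:
  steps:
    - [[0,0,0.0067],[0,0,0]]
    - [[0,0,0.0067],[0,0,0]]
    - [[0,0,0.005],[0,0,0]]
    - [[0,0,0.005],[0,0,0]]
    - [[0,0,0],[0,0,0]]
    - [[0,0,0],[0,0,0]]
    - [[0,0,0],[0,0,0]]

```text
t: 14.6
ee_pos: [0.4975, 0.1072, 0.0758]
orientation: [0.001, -0.058, 0.998, 0.0]
contact_force: [-1.3, 1.2, 5.3]
grip_width: 0.305
grip_force: 99.0
```

step_hand:
  steps:
    - [[0,0,0.005],[0,0,0]]
    - [[0,0,0.0033],[0,0,0]]
    - [[0,0,0.0017],[0,0,0]]
    - [[0,0,0],[0,0,0]]
    - [[0,0,0],[0,0,0]]
    - [[0,0,0],[0,0,0]]

```text
t: 15.2
ee_pos: [0.4977, 0.1072, 0.0708]
orientation: [0.001, -0.059, 0.998, 0.0]
contact_force: [-3.3, 1.4, 10.1]
grip_width: 0.305
grip_force: 99.8
```

Scaled: 0.0015 m is 0.0025.

step_hand:
  steps:
    - [[0,0,0.0025],[0,0,0]]
    - [[0,0,0],[0,0,0]]
    - [[0,0,0],[0,0,0]]
    - [[0,0,0],[0,0,0]]

```text
t: 15.6
ee_pos: [0.4978, 0.1072, 0.0707]
orientation: [0.001, -0.059, 0.998, 0.0]
contact_force: [-7.1, 1.0, 17.4]
grip_width: 0.305
grip_force: 100.8
```

step_hand:
  steps:
    - [[0,0,0.0025],[0,0,0]]
    - [[0,0,0],[0,0,0]]
    - [[0,0,0],[0,0,0]]
    - [[0,0,0],[0,0,0]]

```text
t: 16.0
ee_pos: [0.4981, 0.1073, 0.0706]
orientation: [0.002, -0.059, 0.998, 0.0]
contact_force: [-11.6, 0.9, 22.9]
grip_width: 0.299
grip_force: 101.7
```

Run:
```python
from h import *
for i in range(2): T=tcpT(); d=get_image("wrist")
save(d,"w7.png",(120,60,520,360),2); P=cloud(d,T); Q=P.reshape(-1,3); L=(Q-T[:3,3])@T[:3,:3]
k=(abs(L[:,1])<.034)&(abs(L[:,1])>.028)&(L[:,0]>-.016)&(L[:,0]<.006)&(L[:,2]>-.01)&(L[:,2]<.02)
q=L[k]; print(len(q),"flange top tool z",np.median(q[:,2]),"world",np.median(Q[k][:,2]))
k=(Q[:,2]>.05)&(Q[:,2]<.064)&(L[:,0]<-.03)&(L[:,0]>-.06)&(abs(L[:,1])<.06); print("cover top",np.median(Q[k][:,2]),k.sum())
t=get_image("top"); P=cloud(t); o=outline_of(t,"cover"); q=P[o[0]["pixels"]];q=q[np.isfinite(q).all(1)&(abs(q[:,2]-.06)<.02)]
print(np.median(q[:,2]),state()["contact_force"].round(1))
```

```text
563 flange top tool z 0.004455393636749612 world 0.06619542792274852
cover top 0.059243581263057815 3899
0.05738802224790174 [-11.5   0.3  24.5]
```

View pics/w7.png

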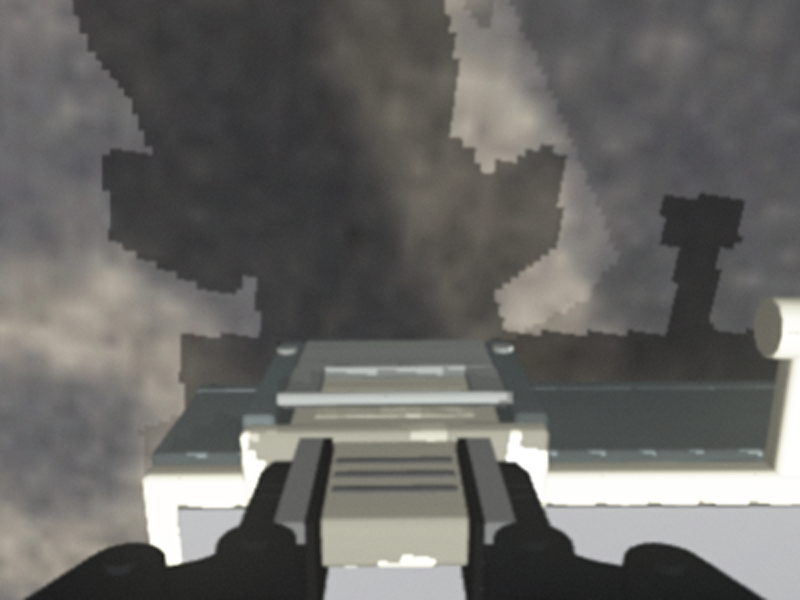

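The blade is behind the lip (395,398) and the shoulders sit on the posts. The flange top is at 0.066 m, as it should be when home, the overhang is over the shut cover, and the press force is steady at about 24 N.

```bash
python3 -c "
from workcell import *
print(close_job())"
```

```text
the job is handed in; nothing more can be done
None
```

I lowered the cover until it was shut, pushed the label holder home behind the lip with its overhang over the cover, and handed in the job at about 16 s of 58 s with the gripper still pressing it down; the hand-in returned no verdict.

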